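Sort the odds and ends on the kitchen table

TASK

Tidy the table: stand the salt shaker and the gold-capped spice jar upright in the two-bay wooden caddy, one in each bay (either way round), stand the pill bottle and the little round pot upright in the round white dish, and lay the pen lengthwise in the shallow wooden tray. Leave the coffee cup, the wooden peg and everything else where they are.

Things in the scene. Friction and masses are not known exactly. Their poses are not given: they have to be found in the camera images.
- salt_shaker: Clear glass salt shaker with a grey domed top, standing upright, round, at most 44 mm across up to 74 mm high, then 34 mm, 90 mm high in all; about 0.1 kg. Origin: centre of its underside, z up its axis. It, the spice jar and the pill bottle are taller than the rest: take these three first, so that the gripper's body does not bump them as it goes down for low things beside them.
- spice_jar: Glass spice jar with a gold cap, standing upright, rounded square 45 x 44 mm, 100 mm high; about 0.1 kg. Origin: centre of its underside, z up, x and y square to its flat sides.
- pill_bottle: Slim clear bottle with a broad orange cap, standing upright, round: body 33 mm across up to 83 mm high, cap 40 mm across from there to the top at 113 mm; about 50 g. Origin: centre of its underside, z up.
- balm_pot: Small round pot with a broad red lid, standing upright, 58 mm across, 50 mm high; about 90 g. Origin: centre of its underside, z up.
- pen: Green pen, lying flat, 145 mm long (along its y), 12 mm wide, 9 mm high, about 20 g. Origin: middle of its length, on its underside.
- caddy: Low dark wooden caddy with two equal square bays side by side along its y, fixed to the table. Outside 92 (x) x 178 (y) x 35 mm high, walls and divider 6 mm thick, floor 6 mm above the table; each bay is 80 x 80 mm inside, bay centres at y = +43 mm and y = -43 mm. Origin: centre of its underside. Fingers closing along its x stay clear of the other bay.
- dish: Round flat-bottomed white dish, 180 mm across, rim 22 mm high, wall 4 mm, floor 5 mm above the table, fixed to the table. Origin: centre of its underside. Two things stand in it side by side, each about 40 mm from its middle; closing the fingers across the line between them keeps them clear of the other.
- tray: Shallow pale wooden tray, fixed to the table, outside 175 mm (along its y) x 120 mm (x), 16 mm high, walls 5 mm, floor 5 mm above the table; inside 165 x 110 mm. Origin: centre of its underside.
- coffee_cup: Small white cup without a handle, 62 mm across, 55 mm high, loose; a bystander, not to be moved. Origin: centre of its underside.
- peg: Wooden clothes peg lying flat, 72 mm long (along its y), 15 mm wide, 12 mm high, loose; a bystander, not to be moved. Origin: middle of its length, on its underside. All other things (foam cup, phone stand, pepper mill, jam jar, tea chest, flask; up to 270 mm tall) stand still at the back, beyond x = 0.74 m.

How it is judged:
By the outcome, as a careful person would: the job done as asked, in the order asked, and still so for the second after the job is handed in, with the robot touching nothing.
It also fails if it takes over 128 s, if anything falls off the work surface, if the arm or the gripper's body presses on something with over 40 N, if the wrist force passes 120 N, or if a joint passes its speed limit or range.

ROBOT

A 7-joint arm with a two-finger parallel gripper is mounted at the origin on a cart in front of the work surface, level with it; the furniture and walls round the work are solid. World frame = base frame: x ahead of the robot, y to its left, z up, the work surface at z = 0. Lengths are in m, angles in rad, forces in N, time in s.
With the tool pointing down it reaches from about 0.425 to 0.875 m from the base axis. Payload 8.4 kg.
Tool frame: the origin (TCP) lies where the fingers leave the gripper's body, on its centre line; the fingertips stand r.nose_length ahead of it and the grasp point (between the pads) lies 51 mm ahead of it (r.nose_length is the distance from the TCP to the fingertips, in m); z points along the fingers, y is the line along which they close (so a half turn about z gives the same grasp; the last joint's range is limited). The gripper opens to 87 mm and grips with 3 to 60 N. Pads are 19 mm wide; open, the fingers measure 117 mm over their backs; the gripper's body (75 mm by 190 mm) begins 51 mm behind the grasp point.
Start: joints at [1.208, 0.333, 0.04, 1.465, -0.013, 1.343, -0.059], TCP at [0.169, -0.627, 0.292] pointing down, gripper open.
Joint ranges: [-2.58, 2.58], [-0.38, 2.09], [-1.3, 1.39], [0.25, 2.4], [-1.5, 4.64], [0.08, 2.09], [-2.65, 2.65]. Speed limits (rad/s): [2.22, 2.22, 2.79, 2.79, 3.14, 3.14, 3.14].

INTERFACE

Orientations are given as a unit quaternion [x, y, z, w].
In Python, from rig import r gives the robot as it stands. The module is installed in compiled form; this text tells all that it offers.
- The arm moves only by the tool carry_out, never from a script. Its argument "moves" is text: rows parted by semicolons, each of 7 numbers parted by spaces: the shift along the world's x, y, z in cm, then the turn, a rotation vector about the world's x, y, z in degrees, then the finger opening in cm, from 0 to 8.7. A call has 1 to 5 rows; each row shifts and turns the commanded pose from where the row before left it; what a row does not reach is not made up. A row lasts 1/8 s, in which the tool goes at most 62.5 mm and 10.7 degrees, less where a joint would pass 70% of its speed; a pose out of reach is approached as far as the arm can. A call with a gripper value outside its range is refused whole. The fingers move at their own pace and stop on an object; "grip_force" is the grip in N (left out, the last holds). Time passes only in rows, so rows that do not move let the fingers close. It gives the time, the measured TCP pose, the force, the opening and the grip force at its end, in the units of the state.
- r.state(): the state, without advancing time (a new reading comes with each control period).
- r.camera(name): name is "scene" or "top"; returns a dict with "pixels" (400x640x3 uint8, red, green, blue), "depth" (400x640 float32, m along the optical axis (not along the pixel's ray), 0 where there is no reading), "camera_matrix" (3x3 intrinsics, pixels), "R" (3x3) and "t" (3): a world point X has camera coordinates R X + t. Camera axes: x right, y down, z forward; pixel columns grow to the right and rows downward; lengths in m; the calibration is good to about 2 mm. A picture is of the moment at which its call begins.
- r.finish_job(): hands the job in; it is judged then, once.
The state is a dict: "time": time; "joints": joint angles; "joint_vel": joint speeds; "tau": joint torques, N m; "eef_pos": TCP position; "tool_rot": TCP orientation; "contact_force": force on the tool from outside, world axes, zero at the start; "ft_torque": the same for the moment, N m; "opening": opening from 0.0 (shut) to 1.0 (fully open); "finger_force": force on a finger pad.
Only numpy, scipy, OpenCV 4.12 (cv2) and the standard library are available. Lean on these libraries where they do the work, as an engineer would, in place of code of your own. Each camera call takes 0.05 s, during which the arm holds its last target. There are 200 camera calls.

## Working session

There is one attempt and no reset: what is moved stays moved. The work goes in short steps, Python scripts to look and compute and a tool call to move; the robot and the scene stay as the last step left them, time stands still between calls to the robot, and variables do not carry over. Pictures are saved under pics/ and viewed, at most 14 in all, crops included, and the job is handed in when it is done.

Besides the shell and the picture viewer there is one more tool, called after "Call:" by a JSON object that holds its "method" and its "body", one argument or row to a line. carry_out: Moves the arm, as the interface text tells. Its arguments: {"type":"object","properties":{"moves":{"type":"string"},"grip_force":{"type":"number"}},"required":["moves"]}

```bash
mkdir -p pics; cat > h.py <<'E'
from rig import r
import numpy as np, cv2
from scipy.spatial.transform import Rotation as Ro
def cam(n):
    c=r.camera(n); K,R,t=[np.array(c[k]) for k in("camera_matrix","R","t")]
    return c["pixels"],c["depth"],K,R,t
def save(n,f): 
    c=cam(n); cv2.imwrite(f,c[0][:,:,::-1]); return c
def ray(c,u,v,z):
    _,_,K,R,t=c; o=-R.T@t; d=R.T@np.linalg.inv(K)@np.array([u,v,1.]); return o+d*(z-o[2])/d[2]
def pts(c):
    _,D,K,R,t=c; v,u=np.mgrid[:400,:640]
    P=np.stack([(u-K[0,2])/K[0,0]*D,(v-K[1,2])/K[1,1]*D,D],-1)
    P=(P-t)@R; P[D==0]=np.nan; return P
E
python3 - <<'E'
from h import *
for n in("scene","top"):
    c=save(n,f"pics/{n}0.png"); print(n,c[2].round(1).tolist(),(-c[3].T@c[4]).round(3),c[3].round(2).tolist())
s=r.state(); print(r.nose_length,s)
E
```

```text
scene [[406.2, 0.0, 319.2], [0.0, 406.2, 202.6], [0.0, 0.0, 1.0]] [-0.127  0.319  0.704] [[-0.42, -0.91, 0.01], [-0.62, 0.28, -0.73], [0.66, -0.32, -0.68]]
top [[503.2, 0.0, 318.9], [0.0, 503.2, 208.8], [0.0, 0.0, 1.0]] [ 0.091 -0.091  1.443] [[0.17, -0.99, 0.0], [-0.94, -0.16, -0.29], [0.29, 0.05, -0.96]]
0.0697 {'time': 0.1, 'joints': array([ 1.20781291,  0.33382795,  0.03990544,  1.46616276, -0.01336755,
        1.34328343, -0.05845901]), 'joint_vel': array([ 0.00069212, -0.00271252, -0.00162444, -0.0028877 , -0.00045279,
       -0.00148171,  0.00032131]), 'tau': array([ 4.72412576e-03, -6.57811332e+01,  1.34021267e+00, -4.04709399e+01,
       -5.97509067e-02,  4.09521454e-02,  6.72177953e-05]), 'eef_pos': array([ 0.16935147, -0.62722983,  0.29146636]), 'tool_rot': array([ 9.91314469e-01,  1.31510924e-01, -1.60201439e-04, -6.89696527e-04]), 'contact_force': array([ 0.50535618,  0.59950794, -0.25587054]), 'ft_torque': array([ 0.00968894, -0.02973431,  0.01270448]), 'finger_force': 0.0, 'opening': 1.000351605812722}
```

View pics/scene0.png

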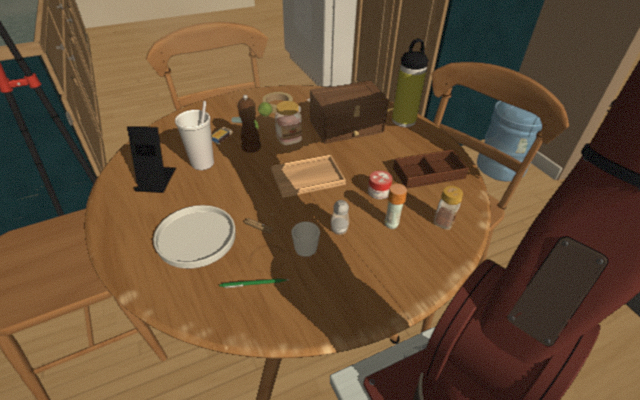

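View pics/top0.png

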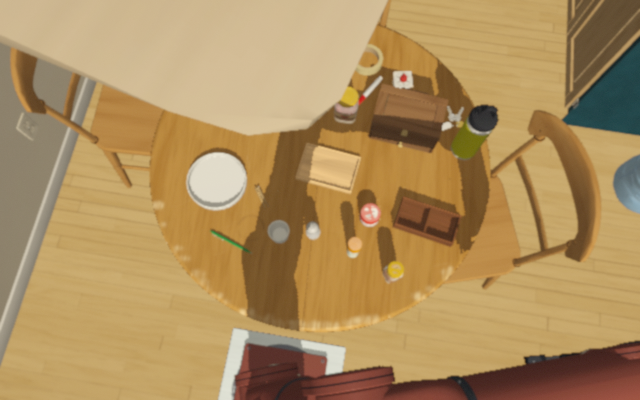

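The scene view shows the dish at (195,236), pen (252,283), peg (254,224), coffee cup (305,239), salt (340,217), pill (396,206), spice (447,208), balm (380,185), tray (313,174) and caddy (430,167). In the top view the same things are at: dish (217,181), pen (230,240), cup (278,232), salt (313,230), pill (355,247), spice (395,271), balm (370,214), tray (332,167), caddy (428,220).

```bash
python3 - <<'E'
from h import *
S=cam("scene");T=cam("top")
A={n:pts(c) for n,c in(("S",S),("T",T))}
px={"dish":(217,181),"pen":(230,240),"peg":(260,193),"cup":(278,232),"salt":(313,230),"pill":(355,247),"spice":(395,271),"balm":(370,214),"tray":(332,167),"caddy":(428,220)}
rad={"dish":.11,"pen":.09,"peg":.05,"cup":.045,"salt":.04,"pill":.04,"spice":.045,"balm":.04,"tray":.11,"caddy":.11}
t=A["T"][180:300:4,180:300:4].reshape(-1,3); print("table z",np.nanmedian(t[:,2]))
for k,(u,v) in px.items():
    p=ray(T,u,v,0.03)
    print(k,p.round(3))
    for n in "ST":
        P=A[n].reshape(-1,3); P=P[~np.isnan(P[:,2])]
        m=(np.hypot(*(P[:,:2]-p[:2]).T)<rad[k])&(P[:,2]>0.006)&(P[:,2]<.15); Q=P[m]
        if len(Q)<5: print("  ",n,len(Q));continue
        top=Q[Q[:,2]>np.percentile(Q[:,2],97)-0.012]
        rc=lambda q:(cv2.minAreaRect((q[:,:2]*1000).astype(np.float32)))
        f=lambda R:[np.round(x,1).tolist() for x in R]
        print("  ",n,len(Q),"zmax",Q[:,2].max().round(3),"all",f(rc(Q)),"top",len(top),f(rc(top)))
E
```

```text
table z -5.1349016954890216e-05
dish [0.556 0.292 0.03 ]
   S 2127 zmax 0.025 all [[561.4, 299.3], [179.1, 178.3], 46.2] top 830 [[561.4, 299.3], [179.1, 178.3], 46.2]
   T 1104 zmax 0.03 all [[557.1, 292.4], [202.6, 212.5], 71.3] top 363 [[562.7, 299.1], [177.9, 178.3], 29.2]
pen [0.385 0.214 0.03 ]
   S 224 zmax 0.012 all [[385.7, 217.5], [140.2, 12.1], 72.9] top 224 [[385.7, 217.5], [140.2, 12.1], 72.9]
   T 125 zmax 0.014 all [[382.1, 226.5], [167.5, 145.4], 20.7] top 125 [[382.1, 226.5], [167.5, 145.4], 20.7]
peg [0.54  0.158 0.03 ]
   S 150 zmax 0.014 all [[536.4, 156.9], [73.8, 14.5], 37.1] top 150 [[536.4, 156.9], [73.8, 14.5], 37.1]
   T 78 zmax 0.016 all [[541.7, 150.2], [76.2, 66.4], 22.6] top 78 [[541.7, 150.2], [76.2, 66.4], 22.6]
cup [0.432 0.083 0.03 ]
   S 745 zmax 0.058 all [[431.3, 80.8], [59.2, 61.6], 65.4] top 274 [[431.3, 80.8], [59.2, 61.6], 65.4]
   T 288 zmax 0.061 all [[430.1, 81.1], [62.0, 62.0], 35.9] top 116 [[431.6, 80.7], [60.3, 57.7], 13.3]
salt [ 0.454 -0.016  0.03 ]
   S 512 zmax 0.091 all [[447.6, -11.7], [36.5, 35.2], 12.0] top 138 [[447.0, -12.7], 
[... 653 characters left out ...]
 0.054 all [[527.0, -169.1], [56.5, 56.8], 66.9] top 312 [[528.5, -170.4], [54.5, 55.2], 62.6]
   T 377 zmax 0.059 all [[528.7, -169.6], [58.7, 58.1], 86.3] top 298 [[529.2, -170.8], [55.2, 56.8], 66.1]
tray [ 0.657 -0.04   0.03 ]
   S 997 zmax 0.02 all [[662.3, -26.1], [174.5, 124.1], 83.7] top 997 [[662.3, -26.1], [174.5, 124.1], 83.7]
   T 920 zmax 0.024 all [[649.9, -35.6], [191.2, 209.5], 4.7] top 815 [[644.0, -35.3], [206.8, 169.8], 77.6]
caddy [ 0.54  -0.342  0.03 ]
   S 1722 zmax 0.039 all [[540.2, -339.4], [181.7, 97.4], 80.1] top 745 [[540.1, -339.6], [180.9, 97.0], 78.9]
   T 1338 zmax 0.047 all [[535.2, -337.1], [197.5, 199.7], 23.1] top 507 [[539.6, -339.3], [178.6, 95.8], 79.9]
```

```bash
python3 - <<'E'
from h import *
for n in("scene","top"):
    P=pts(cam(n)).reshape(-1,3); P=P[~np.isnan(P[:,2])]
    d=np.hypot(P[:,0]-.367,P[:,1]+.2557)
    for lo,hi in((.012,.07),(.085,.11),(.012,.11)):
        Q=P[(d<.036)&(P[:,2]>lo)&(P[:,2]<hi)]
        R=cv2.minAreaRect((Q[:,:2]*1000).astype(np.float32))
        e=[]
        for a in range(-45,46,10):
            c,s=np.cos(np.radians(a)),np.sin(np.radians(a))
            e.append([round(1000*np.ptp(np.percentile(Q[:,:2]@v,[1,99])),1) for v in((c,s),(-s,c))])
        print(n,lo,hi,len(Q),R,e)
c=cam("scene"); cv2.imwrite("pics/sp.png",cv2.resize(c[0][170:240,410:490,::-1],None,fx=7,fy=7,interpolation=2))
E
```

```text
scene 0.012 0.07 379 ((357.2200012207031, -250.0841064453125), (50.07048797607422, 27.239822387695312), 60.465023040771484) [[np.float64(25.0), np.float64(46.3)], [np.float64(23.4), np.float64(47.4)], [np.float64(25.9), np.float64(46.9)], [np.float64(30.5), np.float64(45.5)], [np.float64(34.3), np.float64(43.1)], [np.float64(37.6), np.float64(40.3)], [np.float64(40.5), np.float64(36.7)], [np.float64(42.4), np.float64(32.4)], [np.float64(44.1), np.float64(28.1)], [np.float64(46.3), np.float64(25.0)]]
scene 0.085 0.11 292 ((367.5631103515625, -256.0645446777344), (43.921356201171875, 44.164283752441406), 64.63362884521484) [[np.float64(42.8), np.float64(41.6)], [np.float64(42.4), np.float64(42.1)], [np.float64(40.7), np.float64(40.9)], [np.float64(41.1), np.float64(42.1)], [np.float64(40.4), np.float64(43.1)], [np.float64(40.9), np.float64(43.1)], [np.float64(40.9), np.float64(44.4)], [np.float64(41.2), np.float64(44.0)], [np.float64(41.7), np.float64(43.7)], [np.float64(41.6), np.float64(42.8)]]
scene 0.012 0.11 784 ((367.535888671875, -256.39691162109375), (45.71399688720703, 48.1906
[... 1216 characters left out ...]
40.7)], [np.float64(41.9), np.float64(40.2)], [np.float64(41.7), np.float64(41.2)], [np.float64(41.3), np.float64(40.9)], [np.float64(41.1), np.float64(41.4)], [np.float64(41.7), np.float64(41.7)]]
top 0.012 0.11 335 ((366.9434509277344, -256.09649658203125), (43.62472152709961, 43.738861083984375), 32.30371856689453) [[np.float64(42.9), np.float64(43.9)], [np.float64(43.8), np.float64(45.9)], [np.float64(44.1), np.float64(47.1)], [np.float64(44.6), np.float64(47.0)], [np.float64(45.3), np.float64(45.6)], [np.float64(45.0), np.float64(45.0)], [np.float64(44.3), np.float64(43.3)], [np.float64(42.8), np.float64(43.0)], [np.float64(42.6), np.float64(41.9)], [np.float64(43.9), np.float64(42.9)]]
```

View pics/sp.png

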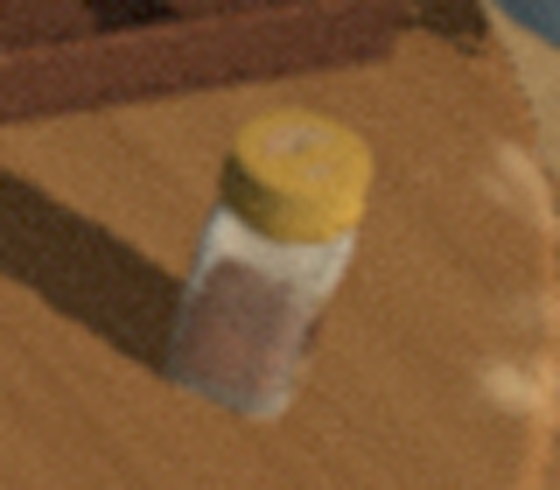

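Call:
{"method": "carry_out", "body": {
  "moves": "2.9 4.7 0 0 0 8 8.7; 2.9 4.7 0 0 0 8 8.7; 2.9 4.7 0 0 0 8 8.7; 2.9 4.7 0 0 0 8 8.7; 2.9 4.7 0 0 0 8 8.7",
  "grip_force": 15
}}

```text
time: 0.98
eef_pos: [0.3152, -0.3909, 0.2925]
tool_rot: [0.885, 0.465, -0.0, 0.0]
contact_force: [0.5, -0.2, 0.2]
opening: 1.003
finger_force: 0.0
```

The spice crop shows a round gold cap on a square body. Its front bottom edge runs from about crop (170,375) to (255,415), with the right corner near (285,410).

Call:
{"method": "carry_out", "body": {
  "moves": "2.9 4.7 0 0 0 8 8.7; 2.9 4.7 0 0 0 8 8.7; 2.9 4.7 0 0 0 8.6 8.7; 0.9 4.7 -2 0 0 0 8.7; 0.9 4.7 -2 0 0 0 8.7"
}}

```text
time: 1.6
eef_pos: [0.4199, -0.1559, 0.2521]
tool_rot: [0.768, 0.641, 0.0, 0.001]
contact_force: [0.5, 0.6, 0.6]
opening: 0.997
finger_force: 0.0
```

Call:
{"method": "carry_out", "body": {
  "moves": "0.9 4.7 -2 0 0 0 8.7; 0.9 4.7 -2 0 0 0 8.7; 0.9 5 -2 0 0 0 8.7; 0 0 0 0 0 0 8.7"
}}

```text
time: 2.1
eef_pos: [0.4461, -0.0097, 0.1913]
tool_rot: [0.766, 0.643, -0.0, -0.001]
contact_force: [-0.3, -1.3, 0.3]
opening: 1.004
finger_force: 0.0
```

```bash
python3 - <<'E'
from h import *
c=cam("scene")
q=[ray(c,410+a/7,170+b/7,0.0)[:2] for a,b in((170,375),(255,415),(285,410),(310,340))]
for a,b in zip(q,q[1:]): print(a.round(4),np.degrees(np.arctan2(*(b-a)[::-1])),np.linalg.norm(b-a))
print(r.state()["eef_pos"],r.state()["joints"])
E
```

```text
[ 0.3736 -0.2345] -151.64966770726366 0.03143116845350675
[ 0.3459 -0.2494] -102.18919632112245 0.011162827550468655
[ 0.3436 -0.2603] -51.49271239971696 0.03803302872673955
[ 0.44624032 -0.01196057  0.19187098] [ 0.57615883  0.03952671 -0.65218637  2.03510509  0.02680557  1.07610206
 -0.26437211]
```

Call:
{"method": "carry_out", "body": {
  "moves": "0.1 0 -4.3 0 0 0 8.7; 0 0 -4.3 0 0 0 8.7; 0 0 0 0 0 0 3.5; 0 0 0 0 0 0 3.5; 0 0 0 0 0 0 3.5"
}}

```text
time: 2.78
eef_pos: [0.4487, -0.0139, 0.1081]
tool_rot: [0.768, 0.641, 0.001, 0.001]
contact_force: [-0.2, 0.0, -0.6]
opening: 0.744
finger_force: 0.0
```

Call:
{"method": "carry_out", "body": {
  "moves": "0 0 0 0 0 0 3.5; 0 0 0 0 0 0 3.5; 0 0 0 0 0 0 3.5; 0 0 0 0 0 0 3.5"
}}

```text
time: 3.28
eef_pos: [0.448, -0.0135, 0.1067]
tool_rot: [0.768, 0.641, 0.0, 0.0]
contact_force: [1.8, -0.1, 5.2]
opening: 0.446
finger_force: 15.2
```

Call:
{"method": "carry_out", "body": {
  "moves": "0 0 2 0 0 0 3.5; 0 0 3.5 0 0 0 3.5; 0 0 4 0 0 0 3.5; 0.5 -1.4 3.5 0 0 0 3.5; 1.5 -4.3 0 0 0 0 3.5"
}}

```text
time: 3.9
eef_pos: [0.4687, -0.0693, 0.2391]
tool_rot: [0.766, 0.642, 0.001, 0.002]
contact_force: [0.2, -0.1, -1.8]
opening: 0.447
finger_force: 14.7
```

Call:
{"method": "carry_out", "body": {
  "moves": "1.8 -5.1 0 0 0 0 3.5; 1.8 -5.1 0 0 0 0 3.5; 1.8 -5.1 0 0 0 0 3.5; 1.6 -4.6 0 0 0 0 3.5; 0.9 -2.6 0 0 0 0 3.5"
}}

```text
time: 4.53
eef_pos: [0.546, -0.2982, 0.2349]
tool_rot: [0.768, 0.64, -0.001, -0.001]
contact_force: [0.7, 0.3, -0.8]
opening: 0.449
finger_force: 14.7
```

Call:
{"method": "carry_out", "body": {
  "moves": "0 0 0 0 0 0 3.5; 0 0 0 0 0 0 3.5"
}}

```text
time: 4.78
eef_pos: [0.5463, -0.2943, 0.2356]
tool_rot: [0.767, 0.641, 0.0, -0.001]
contact_force: [-0.5, 0.6, -1.0]
opening: 0.447
finger_force: 14.7
```

```bash
python3 - <<'E'
from h import *
save("scene","pics/s1.png"); s=r.state(); print(s["eef_pos"],s["tool_rot"],s["opening"],s["finger_force"])
E
```

```text
[ 0.5463582  -0.29404192  0.2359591 ] [ 7.67154737e-01  6.41461824e-01 -3.82187440e-06 -5.80982050e-04] 0.4451741076662523 14.740268714376725
```

View pics/s1.png

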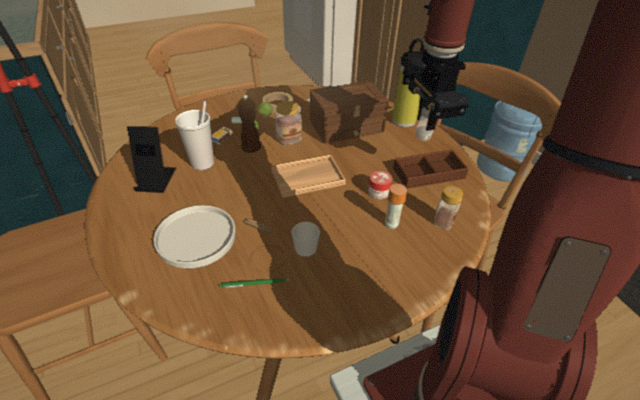

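The shaker hangs upright in the gripper at (427,125), above the caddy; nothing else has moved.

Call:
{"method": "carry_out", "body": {
  "moves": "0.1 -0.3 -4 0 0 0 3.5; 0 0 -4 0 0 0 3.5; 0 0 -2.5 0 0 0 3.5; 0 0 -1.3 0 0 0 3.5; 0 0 -0.3 0 0 0 3.5"
}}

```text
time: 5.45
eef_pos: [0.5475, -0.2978, 0.1152]
tool_rot: [0.767, 0.641, -0.0, -0.0]
contact_force: [0.2, -0.1, -0.6]
opening: 0.448
finger_force: 14.7
```

Call:
{"method": "carry_out", "body": {
  "moves": "0 0 0 0 0 0 3.5; 0 0 0 0 0 0 3.5"
}}

```text
time: 5.7
eef_pos: [0.548, -0.2987, 0.1164]
tool_rot: [0.768, 0.641, 0.0, 0.001]
contact_force: [0.0, -0.1, -1.5]
opening: 0.448
finger_force: 14.7
```

Call:
{"method": "carry_out", "body": {
  "moves": "0 0 -0.2 0 0 0 3.5; 0 0 -0.1 0 0 0 3.5; 0 0 0 0 0 0 3.5"
}}

```text
time: 6.08
eef_pos: [0.5477, -0.2985, 0.1128]
tool_rot: [0.768, 0.641, 0.0, 0.0]
contact_force: [-1.0, 0.2, 4.0]
opening: 0.448
finger_force: 15.1
```

Call:
{"method": "carry_out", "body": {
  "moves": "0 0 0 0 0 0 7; 0 0 0 0 0 0 7; 0 0 0 0 0 0 7; 0 0 3 0 0 0 8; 0 0 4.5 0 0 0 8.7"
}}

```text
time: 6.7
eef_pos: [0.5466, -0.2982, 0.1866]
tool_rot: [0.768, 0.641, -0.001, -0.002]
contact_force: [1.3, -0.4, 0.5]
opening: 0.93
finger_force: 0.0
```

Call:
{"method": "carry_out", "body": {
  "moves": "0 0 4.5 0 0 0 8.7; -3.6 0.8 0 0 0 -9.4 8.7; -3.6 0.8 0 0 0 -9.4 8.7; -3.6 0.9 0 0 0 -9.4 8.7; -3.6 0.9 0 0 0 -9.4 8.7"
}}

```text
time: 7.32
eef_pos: [0.4023, -0.2642, 0.2322]
tool_rot: [0.934, 0.357, 0.0, 0.0]
contact_force: [0.1, -1.4, 0.2]
opening: 1.004
finger_force: 0.0
```

Call:
{"method": "carry_out", "body": {
  "moves": "-3.6 0.9 0 0 0 -9.4 8.7; 0 0 0 0 0 0 8.7; 0 0 0 0 0 0 8.7"
}}

```text
time: 7.7
eef_pos: [0.3681, -0.2557, 0.2326]
tool_rot: [0.959, 0.282, 0.0, 0.0]
contact_force: [-0.3, 0.1, 0.4]
opening: 1.0
finger_force: 0.0
```

```bash
python3 - <<'E'
from h import *
save("scene","pics/s2.png"); s=r.state(); print(s["eef_pos"],s["tool_rot"],s["opening"],s["finger_force"])
E
```

```text
[ 0.36830726 -0.25560314  0.23245469] [9.59255621e-01 2.82539395e-01 3.21356675e-04 2.01907773e-04] 1.0053102558523588 0.0
```

View pics/s2.png

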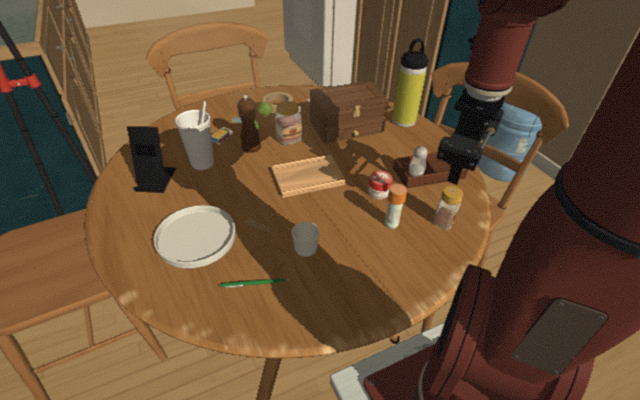

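The salt shaker stands upright in its bay at (419,160); the gripper is above the spice jar (447,208).

Call:
{"method": "carry_out", "body": {
  "moves": "-0.1 0 -4.5 0 0 0 8.7; 0 0 -4.5 0 0 0 8.7; 0 0 -3.1 0 0 0 8.7; 0 0 0 0 0 0 3.5; 0 0 0 0 0 0 3.5"
}}

```text
time: 8.38
eef_pos: [0.3675, -0.2558, 0.1122]
tool_rot: [0.959, 0.282, 0.0, 0.0]
contact_force: [0.5, 0.1, 0.4]
opening: 0.851
finger_force: 0.0
```

Call:
{"method": "carry_out", "body": {
  "moves": "0 0 0 0 0 0 3.5; 0 0 0 0 0 0 3.5; 0 0 0 0 0 0 3.5; 0 0 0 0 0 0 3.5; 0 0 0 0 0 0 3.5"
}}

```text
time: 9.0
eef_pos: [0.3668, -0.2558, 0.1117]
tool_rot: [0.96, 0.282, 0.0, 0.0]
contact_force: [-0.1, -0.6, 4.8]
opening: 0.5
finger_force: 15.0
```

Call:
{"method": "carry_out", "body": {
  "moves": "0 0 2 0 0 0 3.5; 0 0 4 0 0 0 3.5; 0 0 4 0 0 0 3.5; 0.5 -0.4 2 0 0 3 3.5; 3 -2.3 0 0 0 8 3.5"
}}

```text
time: 9.62
eef_pos: [0.4016, -0.2826, 0.2332]
tool_rot: [0.928, 0.374, 0.0, 0.001]
contact_force: [0.3, 0.5, -0.5]
opening: 0.501
finger_force: 15.0
```

Call:
{"method": "carry_out", "body": {
  "moves": "3.4 -2.6 0 0 0 9 3.5; 3.4 -2.6 0 0 0 9 3.5; 3.4 -2.6 0 0 0 9 3.5; 2.9 -2.1 0 0 0 9.2 3.5; 0 0 0 0 0 0 3.5"
}}

```text
time: 10.25
eef_pos: [0.5333, -0.3822, 0.2294]
tool_rot: [0.766, 0.643, 0.0, -0.001]
contact_force: [-0.6, 0.7, -1.0]
opening: 0.504
finger_force: 15.0
```

Call:
{"method": "carry_out", "body": {
  "moves": "0 0 0 0 0 0 3.5; 0 0 0 0 0 0 3.5"
}}

```text
time: 10.5
eef_pos: [0.5318, -0.381, 0.2314]
tool_rot: [0.767, 0.642, -0.0, -0.0]
contact_force: [-0.5, -0.4, -0.3]
opening: 0.5
finger_force: 15.0
```

Call:
{"method": "carry_out", "body": {
  "moves": "0.1 -0.1 -4 0 0 0 3.5; 0 0 -4 0 0 0 3.5; 0 0 -2.4 0 0 0 3.5; 0 0 -0.8 0 0 0 3.5; 0 0 0 0 0 0 3.5"
}}

```text
time: 11.12
eef_pos: [0.5335, -0.3824, 0.1199]
tool_rot: [0.767, 0.642, 0.0, 0.0]
contact_force: [0.5, 0.3, -0.3]
opening: 0.499
finger_force: 15.0
```

Call:
{"method": "carry_out", "body": {
  "moves": "0 0 -0.1 0 0 0 3.5; 0 0 -0.1 0 0 0 3.5; 0 0 0 0 0 0 3.5"
}}

```text
time: 11.5
eef_pos: [0.5337, -0.3827, 0.1178]
tool_rot: [0.767, 0.642, 0.0, 0.0]
contact_force: [0.2, 0.0, 1.8]
opening: 0.504
finger_force: 15.0
```

Call:
{"method": "carry_out", "body": {
  "moves": "0 0 0 0 0 0 7; 0 0 0 0 0 0 7; 0 0 0 0 0 0 7; 0 0 4 0 0 0 8; 0 0 5 0 0 0 8.7"
}}

```text
time: 12.12
eef_pos: [0.5328, -0.3821, 0.2071]
tool_rot: [0.766, 0.642, -0.0, -0.001]
contact_force: [0.3, -0.2, -0.1]
opening: 0.942
finger_force: 0.0
```

Call:
{"method": "carry_out", "body": {
  "moves": "0 0 4 0 0 0 8.7; -2 4.1 0 0 0 6.4 8.7; -2 4.1 0 0 0 6.4 8.7; -2 4.1 0 0 0 6.4 8.7; -2 4.1 0 0 0 6.4 8.7"
}}

```text
time: 12.75
eef_pos: [0.4528, -0.2171, 0.2473]
tool_rot: [0.604, 0.797, -0.0, 0.0]
contact_force: [1.8, 0.9, -0.2]
opening: 1.0
finger_force: 0.0
```

Call:
{"method": "carry_out", "body": {
  "moves": "-2 4.1 0 0 0 6.4 8.7; -1.8 4 0 0 0 6 8.7; 0 0 0 0 0 0 8.7; 0 0 0 0 0 0 8.7"
}}

```text
time: 13.25
eef_pos: [0.4157, -0.1381, 0.2476]
tool_rot: [0.516, 0.856, -0.0, 0.001]
contact_force: [0.7, 0.2, 0.2]
opening: 0.997
finger_force: 0.0
```

```bash
python3 - <<'E'
from h import *
c=save("scene","pics/s3.png"); s=r.state(); print(s["eef_pos"],s["tool_rot"],s["opening"])
for n in("scene","top"):
  c=cam(n)
  P=pts(c).reshape(-1,3); 
  for k,p,lo,hi in(("salt",(.548,-.298),.08,.12),("spice",(.533,-.382),.09,.12),("pill",(.4156,-.138),.09,.125)):
    Q=P[(np.hypot(P[:,0]-p[0],P[:,1]-p[1])<.035)&(P[:,2]>lo)&(P[:,2]<hi)]
    if len(Q)>9: print(n,k,len(Q),Q[:,2].max(),cv2.minAreaRect((Q[:,:2]*1000).astype(np.float32)))
E
```

```text
[ 0.41577397 -0.13836729  0.24743195] [ 5.16406331e-01  8.56343631e-01 -4.73322314e-06  2.95388372e-04] 1.0017412817416596
scene salt 64 0.09623596777858842 ((541.7463989257812, -286.88018798828125), (29.320077896118164, 15.224250793457031), 13.131840705871582)
scene spice 19 0.1073025177835159 ((514.1917114257812, -388.0226135253906), (4.566800594329834, 18.997817993164062), 24.287960052490234)
scene pill 287 0.11640946016870381 ((414.41217041015625, -136.5438232421875), (37.936119079589844, 38.57032012939453), 61.053279876708984)
top salt 111 0.09857462767728128 ((543.8360595703125, -297.0074157714844), (31.608766555786133, 32.05318069458008), 55.27576446533203)
top spice 217 0.1129156133417223 ((532.7750244140625, -378.9166259765625), (43.17464065551758, 42.63572311401367), 7.901041507720947)
```

View pics/s3.png

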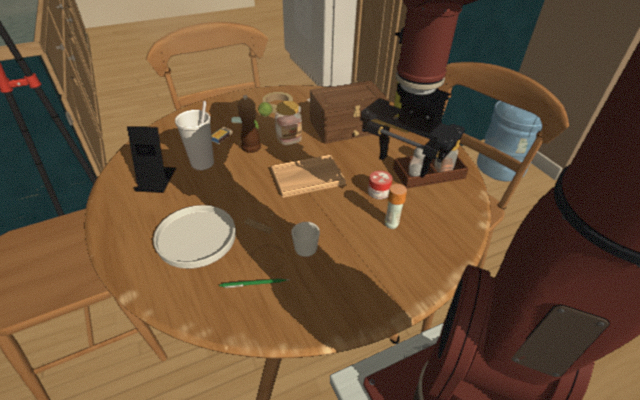

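Both jars stand upright in the caddy (419,160) and (443,158). The pill bottle is untouched at (396,206) and the gripper is above it.

Call:
{"method": "carry_out", "body": {
  "moves": "0 0 -4.5 0 0 0 8.7; 0 0 -4 0 0 0 8.7; 0 0 -1.5 0 0 0 8.7; 0 0 0 0 0 0 3; 0 0 0 0 0 0 3",
  "grip_force": 12
}}

```text
time: 14.02
eef_pos: [0.4164, -0.1378, 0.1485]
tool_rot: [0.516, 0.857, 0.0, 0.001]
contact_force: [0.1, 0.7, 0.2]
opening: 0.855
finger_force: 0.0
```

Call:
{"method": "carry_out", "body": {
  "moves": "0 0 0 0 0 0 3; 0 0 0 0 0 0 3; 0 0 0 0 0 0 3; 0 0 0 0 0 0 3; 0 0 0 0 0 0 3"
}}

```text
time: 14.65
eef_pos: [0.4156, -0.1376, 0.1474]
tool_rot: [0.516, 0.857, -0.0, 0.0]
contact_force: [-0.6, 0.4, 1.9]
opening: 0.454
finger_force: 12.0
```

Call:
{"method": "carry_out", "body": {
  "moves": "0 0 2 0 0 0 3; 0 0 4 0 0 0 3; 0 0 4 0 0 0 3; 0.4 1.5 2 0 0 0 3; 1.1 3.9 0 0 0 0 3"
}}

```text
time: 15.28
eef_pos: [0.4311, -0.0845, 0.2688]
tool_rot: [0.517, 0.856, 0.0, 0.001]
contact_force: [0.7, 0.6, -0.6]
opening: 0.452
finger_force: 12.0
```

Call:
{"method": "carry_out", "body": {
  "moves": "1.4 5 0 0 0 0 3; 1.4 5 0 0 0 0 3; 1.4 5 0 0 0 0 3; 1.4 5 0 0 0 0 3; 1.4 5 0 0 0 0 3"
}}

```text
time: 15.9
eef_pos: [0.5008, 0.1678, 0.2672]
tool_rot: [0.516, 0.857, -0.0, 0.0]
contact_force: [0.6, -0.7, -0.2]
opening: 0.454
finger_force: 12.0
```

Call:
{"method": "carry_out", "body": {
  "moves": "1.4 5 0 0 0 0 3; 1.4 5 0 0 0 0 3; 1.2 4.4 0 0 0 0 3; 0.4 2.2 0 0 0 0 3; 0 0 0 0 0 0 3"
}}

```text
time: 16.52
eef_pos: [0.5436, 0.3344, 0.2665]
tool_rot: [0.514, 0.858, -0.0, -0.001]
contact_force: [-0.6, -0.6, -0.4]
opening: 0.457
finger_force: 12.0
```

Call:
{"method": "carry_out", "body": {
  "moves": "0 0 0 0 0 0 3; 0 0 0 0 0 0 3"
}}

```text
time: 16.77
eef_pos: [0.5449, 0.331, 0.2673]
tool_rot: [0.516, 0.856, -0.0, 0.0]
contact_force: [0.1, 0.1, -0.8]
opening: 0.451
finger_force: 12.0
```

Call:
{"method": "carry_out", "body": {
  "moves": "-0.2 0.3 -4 0 0 0 3; 0 0 -4 0 0 0 3; 0 0 -2.4 0 0 0 3; 0 0 -0.9 0 0 0 3; 0 0 0 0 0 0 3"
}}

```text
time: 17.4
eef_pos: [0.5428, 0.335, 0.1546]
tool_rot: [0.516, 0.857, 0.0, 0.0]
contact_force: [0.7, 0.3, -0.3]
opening: 0.455
finger_force: 12.0
```

Call:
{"method": "carry_out", "body": {
  "moves": "0 0 -0.1 0 0 0 3; 0 0 -0.1 0 0 0 3; 0 0 0 0 0 0 3"
}}

```text
time: 17.77
eef_pos: [0.5426, 0.3356, 0.1527]
tool_rot: [0.516, 0.857, 0.0, 0.0]
contact_force: [0.3, 0.0, -0.1]
opening: 0.459
finger_force: 12.0
```

Call:
{"method": "carry_out", "body": {
  "moves": "0 0 -0.1 0 0 0 3; 0 0 0 0 0 0 3; 0 0 0 0 0 0 3"
}}

```text
time: 18.15
eef_pos: [0.5429, 0.3359, 0.1524]
tool_rot: [0.516, 0.857, 0.001, 0.0]
contact_force: [-0.3, -0.3, 6.7]
opening: 0.454
finger_force: 12.0
```

Call:
{"method": "carry_out", "body": {
  "moves": "0 0 0 0 0 0 5; 0 0 0 0 0 0 7; 0 0 0 0 0 0 8; 0 0 4 0 0 0 8.7; 0 0 5 0 0 0 8.7"
}}

```text
time: 18.77
eef_pos: [0.542, 0.335, 0.2412]
tool_rot: [0.516, 0.857, -0.001, -0.001]
contact_force: [0.9, 0.3, 0.7]
opening: 0.932
finger_force: 0.0
```

Call:
{"method": "carry_out", "body": {
  "moves": "-0.1 -5 2 0 0 0 8.7; -0.1 -5.5 0 0 0 0 8.7; -0.1 -5.5 0 0 0 0 8.7; -0.2 -5.5 0 0 0 0 8.7; -0.2 -5.5 0 0 0 0 8.7"
}}

```text
time: 19.4
eef_pos: [0.5352, 0.0637, 0.2613]
tool_rot: [0.516, 0.857, -0.0, 0.0]
contact_force: [1.2, 0.1, 0.3]
opening: 1.0
finger_force: 0.0
```

Call:
{"method": "carry_out", "body": {
  "moves": "-0.2 -5.5 0 0 0 0 8.7; -0.2 -5.5 0 0 0 0 8.7; -0.2 -5.5 0 0 0 0 8.7; -0.2 -5 0 0 0 0 8.7; -0.1 -2.1 0 0 0 0 8.7"
}}

```text
time: 20.02
eef_pos: [0.5257, -0.174, 0.261]
tool_rot: [0.517, 0.856, -0.0, -0.0]
contact_force: [0.7, 0.8, -0.6]
opening: 1.002
finger_force: 0.0
```

Call:
{"method": "carry_out", "body": {
  "moves": "0 0 0 0 0 0 8.7; 0 0 0 0 0 0 8.7"
}}

```text
time: 20.27
eef_pos: [0.5268, -0.1683, 0.2613]
tool_rot: [0.515, 0.857, 0.0, -0.0]
contact_force: [0.3, 0.0, -0.4]
opening: 0.998
finger_force: 0.0
```

```bash
python3 - <<'E'
from h import *
c=save("scene","pics/s4.png"); s=r.state(); print(s["eef_pos"],s["tool_rot"],s["opening"])
for n in("scene","top"):
  c=cam(n)
  P=pts(c).reshape(-1,3); 
  for k,p,lo,hi in(("pill",(.543,.335),.105,.13),("balm",(.5288,-.1703),.035,.06)):
    Q=P[(np.hypot(P[:,0]-p[0],P[:,1]-p[1])<.035)&(P[:,2]>lo)&(P[:,2]<hi)]
    if len(Q)>9: print(n,k,len(Q),Q[:,2].max(),cv2.minAreaRect((Q[:,:2]*1000).astype(np.float32)))
E
```

```text
[ 0.52685827 -0.16822827  0.26139783] [ 5.14419591e-01  8.57538576e-01  2.75194450e-04 -1.03611175e-05] 1.000839371193669
scene pill 276 0.12120825065422625 ((540.9783935546875, 334.1922607421875), (37.34977722167969, 38.89769744873047), 61.811004638671875)
scene balm 346 0.0537970919992089 ((527.9002075195312, -170.33131408691406), (54.58287811279297, 55.98955154418945), 65.36224365234375)
top pill 155 0.12288036088255705 ((542.435546875, 333.9444885253906), (37.809532165527344, 36.15727996826172), 50.12156295776367)
```

View pics/s4.png

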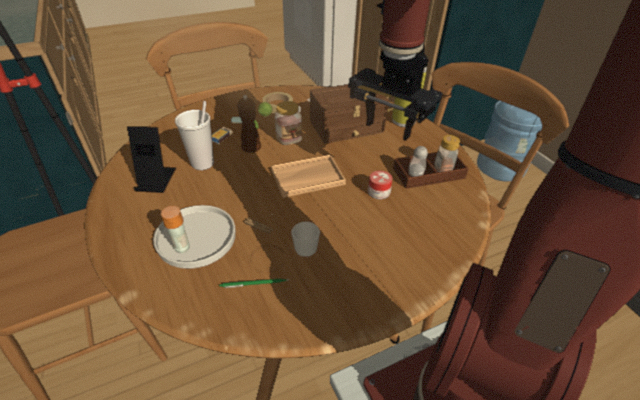

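The pill bottle stands in the dish (176,232), the balm pot is at (380,185) under the gripper, and both jars are upright in the caddy.

Call:
{"method": "carry_out", "body": {
  "moves": "0.2 -0.2 -5 0 0 0 8.7; 0 0 -5 0 0 0 8.7; 0 0 -4.5 0 0 0 8.7; 0 0 -2.7 0 0 0 8.7; 0 0 0 0 0 0 8.7",
  "grip_force": 15
}}

```text
time: 21.05
eef_pos: [0.5274, -0.1712, 0.0876]
tool_rot: [0.515, 0.857, -0.0, -0.002]
contact_force: [0.1, 0.6, 0.4]
opening: 1.001
finger_force: 0.0
```

Call:
{"method": "carry_out", "body": {
  "moves": "0 0 0 0 0 0 4.8; 0 0 0 0 0 0 4.8; 0 0 0 0 0 0 4.8; 0 0 0 0 0 0 4.8; 0 0 0 0 0 0 4.8"
}}

```text
time: 21.68
eef_pos: [0.5289, -0.1726, 0.0899]
tool_rot: [0.516, 0.857, -0.0, 0.0]
contact_force: [-1.7, 0.9, 6.8]
opening: 0.658
finger_force: 15.0
```

Call:
{"method": "carry_out", "body": {
  "moves": "0 0 0 0 0 0 4.8"
}}

```text
time: 21.8
eef_pos: [0.5289, -0.1727, 0.0899]
tool_rot: [0.516, 0.857, -0.0, 0.0]
contact_force: [-0.4, -0.3, 6.1]
opening: 0.657
finger_force: 15.0
```

Call:
{"method": "carry_out", "body": {
  "moves": "0 0 2 0 0 0 4.8; 0 0 4 0 0 0 4.8; 0 0 3.5 0 0 0 4.8; 0.2 2 1 0 0 0 4.8; 0.5 4 0 0 0 0 4.8"
}}

```text
time: 22.42
eef_pos: [0.5356, -0.1125, 0.1952]
tool_rot: [0.517, 0.856, -0.0, 0.001]
contact_force: [-0.3, 0.6, -1.6]
opening: 0.661
finger_force: 15.0
```

Call:
{"method": "carry_out", "body": {
  "moves": "0.6 5 0 0 0 0 4.8; 0.6 5 0 0 0 0 4.8; 0.6 5 0 0 0 0 4.8; 0.6 5 0 0 0 0 4.8; 0.6 5 0 0 0 0 4.8"
}}

```text
time: 23.05
eef_pos: [0.5645, 0.1401, 0.194]
tool_rot: [0.515, 0.857, -0.0, -0.0]
contact_force: [0.4, -0.6, -1.0]
opening: 0.658
finger_force: 15.0
```

Call:
{"method": "carry_out", "body": {
  "moves": "0.6 5 0 0 0 0 4.8; 0.5 4.4 0 0 0 0 4.8; 0.4 3.3 0 0 0 0 4.8; 0 0 0 0 0 0 4.8; 0 0 0 0 0 0 4.8"
}}

```text
time: 23.68
eef_pos: [0.5798, 0.2644, 0.1938]
tool_rot: [0.515, 0.857, -0.001, -0.0]
contact_force: [-0.1, -0.4, -1.0]
opening: 0.656
finger_force: 15.0
```

Call:
{"method": "carry_out", "body": {
  "moves": "0 0 0 0 0 0 4.8"
}}

```text
time: 23.8
eef_pos: [0.5805, 0.2632, 0.1941]
tool_rot: [0.516, 0.856, -0.0, 0.0]
contact_force: [0.2, -0.3, -1.3]
opening: 0.659
finger_force: 15.0
```

Target z is 0.0899 + 0.005 ≈ 0.095.

Call:
{"method": "carry_out", "body": {
  "moves": "0 0 -4 0 0 0 4.8; 0 0 -3.5 0 0 0 4.8; 0 0 -1.7 0 0 0 4.8; 0 0 -0.5 0 0 0 4.8; 0 0 0 0 0 0 4.8"
}}

```text
time: 24.42
eef_pos: [0.5809, 0.2646, 0.0981]
tool_rot: [0.516, 0.857, 0.0, 0.0]
contact_force: [0.2, -0.4, -0.8]
opening: 0.659
finger_force: 15.0
```

Call:
{"method": "carry_out", "body": {
  "moves": "0 0 -0.1 0 0 0 4.8; 0 0 -0.1 0 0 0 4.8; 0 0 -0.1 0 0 0 4.8; 0 0 0 0 0 0 4.8"
}}

```text
time: 24.92
eef_pos: [0.5807, 0.2647, 0.095]
tool_rot: [0.516, 0.857, 0.0, 0.0]
contact_force: [-1.9, -0.2, 5.5]
opening: 0.66
finger_force: 15.0
```

Call:
{"method": "carry_out", "body": {
  "moves": "0 0 0 0 0 0 6.5; 0 0 0 0 0 0 8; 0 0 0 0 0 0 8.7; 0 0 4 0 0 0 8.7; 0 0 5 0 0 0 8.7"
}}

```text
time: 25.55
eef_pos: [0.5799, 0.2641, 0.1842]
tool_rot: [0.516, 0.857, -0.001, -0.001]
contact_force: [0.6, 0.5, -0.2]
opening: 0.992
finger_force: 0.0
```

Call:
{"method": "carry_out", "body": {
  "moves": "0 0 5 0 0 0 8.7; -3.9 -0.9 0 0 0 -9 8.7; -3.9 -0.9 0 0 0 -9 8.7; -3.9 -0.9 0 0 0 -9 6; -3.9 -1 0 0 0 -9 5"
}}

```text
time: 26.18
eef_pos: [0.4231, 0.2274, 0.2341]
tool_rot: [0.757, 0.654, 0.0, -0.0]
contact_force: [0.3, 0.5, 0.6]
opening: 0.855
finger_force: 0.0
```

Call:
{"method": "carry_out", "body": {
  "moves": "-3.9 -1 0 0 0 -8.8 4; 0 0 0 0 0 0 4; 0 0 0 0 0 0 4"
}}

```text
time: 26.55
eef_pos: [0.386, 0.2175, 0.2346]
tool_rot: [0.803, 0.596, 0.0, 0.0]
contact_force: [0.8, 0.3, -0.1]
opening: 0.525
finger_force: 0.0
```

```bash
python3 - <<'E'
from h import *
c=save("scene","pics/s5.png"); s=r.state(); print(s["eef_pos"],s["tool_rot"],s["opening"])
h=cv2.cvtColor(c[0],cv2.COLOR_RGB2HSV); m=(h[...,0]>45)&(h[...,0]<85)&(h[...,1]>90); m[:270]=0;m[300:]=0;m[:,:200]=0;m[:,310:]=0
v,u=np.nonzero(m); q=np.array([ray(c,a,b,.006)[:2]*1000 for a,b in zip(u,v)],np.float32); print(len(q),cv2.minAreaRect(q))
for n in("scene","top"):
  P=pts(cam(n)).reshape(-1,3)
  for k,p,lo,hi in(("pill",(.543,.335),.105,.13),("balm",(.581,.265),.04,.07)):
    Q=P[(np.hypot(P[:,0]-p[0],P[:,1]-p[1])<.035)&(P[:,2]>lo)&(P[:,2]<hi)]
    if len(Q)>9: print(n,k,len(Q),Q[:,2].max(),cv2.minAreaRect((Q[:,:2]*1000).astype(np.float32)))
E
```

```text
[0.38622734 0.21765784 0.23449805] [ 8.02985158e-01  5.95998889e-01  3.99968112e-04 -2.92769209e-05] 0.4969044601011998
205 ((386.779052734375, 220.5648193359375), (134.0131072998047, 9.034882545471191), 70.70942687988281)
scene pill 284 0.12114480932514601 ((541.1631469726562, 335.21612548828125), (39.55439376831055, 36.762638092041016), 53.37037658691406)
scene balm 403 0.05919700772443705 ((580.3238525390625, 267.41015625), (49.33546829223633, 60.190032958984375), 75.46322631835938)
top balm 276 0.06318905920481534 ((581.260498046875, 264.0871887207031), (57.339881896972656, 50.7091178894043), 71.23416900634766)
```

View pics/s5.png

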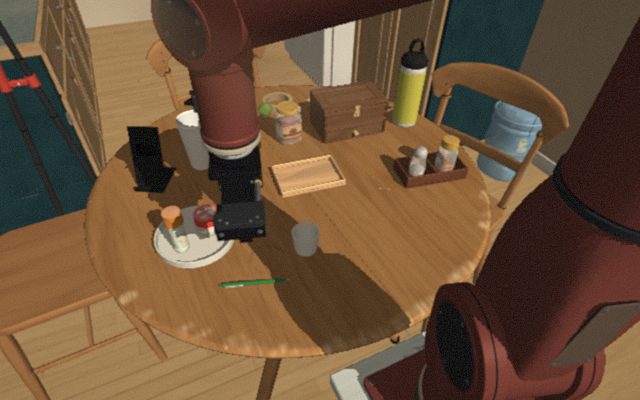

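Pill bottle (176,232) and balm pot (206,217) stand in the dish; the pen lies at (252,283) under the gripper.

Call:
{"method": "carry_out", "body": {
  "moves": "0 0 -5 0 0 0 4; 0 0 -5 0 0 0 4; 0 0 -3.5 0 0 0 4; 0 0 -1.8 0 0 0 4; 0 0 0 0 0 0 4",
  "grip_force": 12
}}

```text
time: 27.32
eef_pos: [0.3848, 0.2176, 0.0799]
tool_rot: [0.803, 0.596, -0.001, -0.001]
contact_force: [0.5, -0.6, -0.1]
opening: 0.462
finger_force: 0.0
```

Call:
{"method": "carry_out", "body": {
  "moves": "0 0 -0.4 0 0 0 4; 0 0 -0.2 0 0 0 4; 0 0 -0.1 0 0 0 4; 0 0 0 0 0 0 4"
}}

```text
time: 27.82
eef_pos: [0.3856, 0.2175, 0.0745]
tool_rot: [0.803, 0.596, 0.0, 0.0]
contact_force: [0.3, -0.1, 0.4]
opening: 0.458
finger_force: 0.0
```

Call:
{"method": "carry_out", "body": {
  "moves": "0 0 -0.2 0 0 0 3; 0 0 0 0 0 0 0.8; 0 0 0 0 0 0 0.8; 0 0 0 0 0 0 0.8; 0 0 0 0 0 0 0.8"
}}

```text
time: 28.45
eef_pos: [0.3855, 0.2175, 0.0723]
tool_rot: [0.803, 0.596, 0.0, -0.0]
contact_force: [0.4, 0.0, 0.2]
opening: 0.105
finger_force: 12.0
```

Call:
{"method": "carry_out", "body": {
  "moves": "0 0 0 0 0 0 0.8; 0 0 0 0 0 0 0.8; 0 0 0 0 0 0 0.8"
}}

```text
time: 28.82
eef_pos: [0.3855, 0.2175, 0.0723]
tool_rot: [0.803, 0.596, 0.0, -0.0]
contact_force: [-0.2, -0.1, 0.4]
opening: 0.108
finger_force: 12.0
```

Call:
{"method": "carry_out", "body": {
  "moves": "0 0 1.5 0 0 0 0.8; 0 0 3.5 0 0 0 0.8; 0 0 4 0 0 0 0.8; 0.7 -0.4 3 0 0 0 0.8; 3 -2.8 0 0 0 0 0.8"
}}

```text
time: 29.45
eef_pos: [0.4232, 0.1876, 0.196]
tool_rot: [0.802, 0.597, 0.003, 0.001]
contact_force: [0.7, -0.4, 0.7]
opening: 0.109
finger_force: 12.0
```

Call:
{"method": "carry_out", "body": {
  "moves": "4 -3.5 0 0 0 1.8 0.8; 4 -3.5 0 0 0 2 0.8; 4 -3.5 0 0 0 2 0.8; 4 -3.5 0 0 0 2 0.8; 4 -3.5 0 0 0 2 0.8"
}}

```text
time: 30.08
eef_pos: [0.6237, 0.0093, 0.1935]
tool_rot: [0.749, 0.663, 0.0, 0.0]
contact_force: [1.0, 1.6, 1.0]
opening: 0.107
finger_force: 12.0
```

Call:
{"method": "carry_out", "body": {
  "moves": "2.8 -2.7 0 0 0 1 0.8; 1.2 -1 0 0 0 0 0.8; 0 0 0 0 0 0 0.8; 0 0 0 0 0 0 0.8; 0 0 0 0 0 0 0.8"
}}

```text
time: 30.7
eef_pos: [0.6618, -0.0251, 0.1928]
tool_rot: [0.743, 0.669, 0.0, 0.0]
contact_force: [0.2, 0.6, -0.0]
opening: 0.103
finger_force: 12.0
```

```bash
python3 - <<'E'
from h import *
c=save("scene","pics/s6.png"); s=r.state(); print(s["eef_pos"],s["tool_rot"],s["opening"],s["finger_force"])
z=s["eef_pos"][2]-.0723+.005
h=cv2.cvtColor(c[0],cv2.COLOR_RGB2HSV); m=(h[...,0]>45)&(h[...,0]<85)&(h[...,1]>90)
v,u=np.nonzero(m); q=np.array([ray(c,a,b,z)[:2] for a,b in zip(u,v)]); k=np.hypot(*(q-s["eef_pos"][:2]).T)<.1
q=(q[k]*1000).astype(np.float32); print(len(q),z,cv2.minAreaRect(q))
E
```

```text
[ 0.66191572 -0.02541246  0.19266834] [ 7.43155091e-01  6.69119200e-01 -1.70138258e-06  8.01203796e-05] 0.10559630189410105 11.988524197367951
71 0.12536834094248134 ((661.5685424804688, -23.076614379882812), (30.76866340637207, 127.57931518554688), 4.392510414123535)
```

View pics/s6.png

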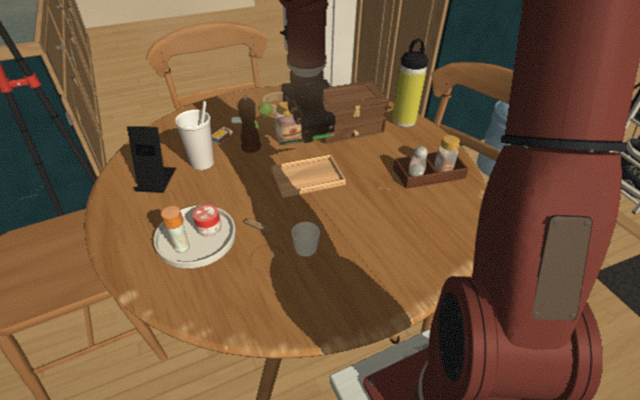

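The pen is held level at about (320,136), above the tray (313,174).

Call:
{"method": "carry_out", "body": {
  "moves": "0 -0.2 -4 0 0 0 0.8; 0 0 -4 0 0 0 0.8; 0 0 -2 0 0 0 0.8; 0 0 -1.2 0 0 0 0.8; 0 0 0 0 0 0 0.8"
}}

```text
time: 31.38
eef_pos: [0.6626, -0.0283, 0.0804]
tool_rot: [0.744, 0.669, 0.0, -0.0]
contact_force: [0.5, 0.5, 0.5]
opening: 0.107
finger_force: 12.0
```

Call:
{"method": "carry_out", "body": {
  "moves": "0 0 -0.1 0 0 0 0.8; 0 0 -0.1 0 0 0 0.8; 0 0 0 0 0 0 0.8"
}}

```text
time: 31.75
eef_pos: [0.6627, -0.0285, 0.0788]
tool_rot: [0.744, 0.669, 0.0, 0.0]
contact_force: [0.3, -0.9, -0.4]
opening: 0.109
finger_force: 12.0
```

Call:
{"method": "carry_out", "body": {
  "moves": "0 0.1 -0.1 0 0 0 0.8; 0 0 0 0 0 0 0.8; 0 0 0 0 0 0 1.5; 0 0 0 0 0 0 2.5; 0 0 0 0 0 0 2.5"
}}

```text
time: 32.38
eef_pos: [0.6624, -0.0275, 0.0772]
tool_rot: [0.744, 0.669, -0.0, -0.0]
contact_force: [0.5, -0.5, -1.1]
opening: 0.266
finger_force: 0.0
```

Call:
{"method": "carry_out", "body": {
  "moves": "0 0 0 0 0 0 2.5; 0 0 3 0 0 0 2.5; 0 0 5 0 0 0 2.5; 0 0 5 0 0 0 2.5; 0 0 3 0 0 0 2.5"
}}

```text
time: 33.0
eef_pos: [0.6631, -0.0272, 0.2403]
tool_rot: [0.744, 0.669, 0.001, 0.001]
contact_force: [0.2, -0.0, 0.6]
opening: 0.282
finger_force: 0.0
```

Call:
{"method": "carry_out", "body": {
  "moves": "-4 -5 0 0 0 0 2.5; -4 -5 0 0 0 0 2.5; -2 -5 0 0 0 0 2.5; 0 0 0 0 0 0 2.5; 0 0 0 0 0 0 2.5"
}}

```text
time: 33.62
eef_pos: [0.5645, -0.1746, 0.2374]
tool_rot: [0.744, 0.669, 0.0, -0.0]
contact_force: [-0.3, 1.1, 0.1]
opening: 0.292
finger_force: 0.0
```

```bash
python3 - <<'E'
from h import *
c=save("scene","pics/s7.png"); print(r.state()["eef_pos"])
h=cv2.cvtColor(c[0],cv2.COLOR_RGB2HSV); m=(h[...,0]>45)&(h[...,0]<85)&(h[...,1]>90)
v,u=np.nonzero(m); q=np.array([ray(c,a,b,.011)[:2] for a,b in zip(u,v)]); k=np.hypot(*(q-[.662,-.026]).T)<.1
print(cv2.minAreaRect((q[k]*1000).astype(np.float32)))
P=pts(c).reshape(-1,3)
for k,p,w in(("peg",(.5364,.1569),.05),("cup",(.4313,.0808),.045)):
  Q=P[(np.hypot(P[:,0]-p[0],P[:,1]-p[1])<w)&(P[:,2]>.006)&(P[:,2]<.1)]; print(k,cv2.minAreaRect((Q[:,:2]*1000).astype(np.float32)))
E
```

```text
[ 0.56488963 -0.17371176  0.23742765]
((661.98486328125, -22.141143798828125), (130.1753692626953, 8.301469802856445), 82.07791900634766)
peg ((536.0698852539062, 156.51072692871094), (72.31666564941406, 16.026241302490234), 36.340110778808594)
cup ((430.6097412109375, 81.25686645507812), (59.81243133544922, 61.33572769165039), 62.16459274291992)
```

View pics/s7.png

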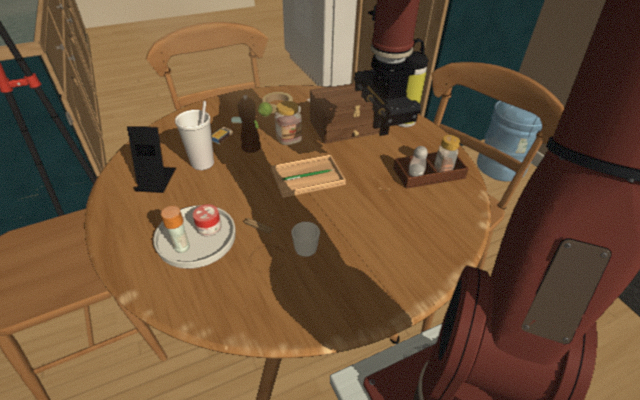

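The pen lies lengthwise in the tray (307,175), all five things are in place, and the cup and peg have not moved.

```bash
python3 -c "
from rig import r
print(r.finish_job())"
```

```text
the job is handed in; nothing more can be done
None
```

The tidy-up is done and handed in: salt shaker and spice jar upright in separate caddy bays, pill bottle and little pot upright in the dish, pen lengthwise in the tray, cup and peg unmoved (about 34 s of 128 s; no verdict came back).

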